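# Load the battery pack into its charging cradle

### The arm

A 6-joint arm with a two-finger parallel gripper is mounted at the origin on a cart in front of the work surface, level with it; the furniture and walls round the work are solid. World frame = base frame: x ahead of the robot, y to its left, z up, the work surface at z = 0. Lengths are in m, angles in rad, forces in N, time in s.
With the tool pointing down it reaches from about 0.3 to 0.75 m from the base axis. Payload 8.5 kg.
Tool frame: the origin (TCP) lies midway between the tips of the shut fingers; the grasp point (between the pads) lies 19 mm behind it (arm.grasp_offset is the distance from the TCP to the grasp point, in m); z points along the fingers, y is the line along which they close (so a half turn about z gives the same grasp; the last joint's range is limited). The gripper opens to 85 mm and grips with 20 to 120 N. Pads are 22 mm wide; open, the fingers measure 114 mm over their backs; the gripper's body (76 mm by 85 mm) begins 54 mm behind the grasp point. The pads swing forward as they close: fully open they stand 13 mm farther back than shut.
Start: joints at [-1.417, 0.381, 1.297, -0, 1.464, -0.215], TCP at [0.198, -0.513, 0.231] pointing down, gripper open.
Joint ranges: [-3.11, 3.11], [-0.89, 2.33], [0.22, 2.48], [-1.42, 4.56], [0.17, 2.85], [-2.88, 2.88]. Speed limits (rad/s): [2.39, 2.39, 3.14, 3.14, 3.14, 3.14].

### API

Orientations are given as a 3x3 rotation matrix whose columns are the frame's x, y, z axes.
In Python, from workcell import arm gives the robot as it stands. The module is installed in compiled form; this text tells all that it offers.
- The arm moves only by the tool send_rows, never from a script. Its argument "series" is a list of rows, each an object of numbers: "rx", "ry", "rz": the turn, a rotation vector about the world's x, y, z in rad; "dx", "dy", "dz": the shift along the world's x, y, z in m; "grip": the closure, from -1 (fully open) to 1 (shut). A call has 1 to 8 rows; each row shifts and turns the commanded pose from where the row before left it; what a row does not reach is not made up. A row lasts 1/10 s, in which the tool goes at most 50 mm and 8.59 degrees, less where a joint would pass 70% of its speed; a pose out of reach is approached as far as the arm can. A call with a gripper value outside its range is refused whole. The fingers move at their own pace and stop on an object; "newtons" is the grip in N (left out, the last holds). Time passes only in rows, so rows that do not move let the fingers close. It gives the time, the measured TCP pose, the force, the opening and the grip force at its end, in the units of the state.
- arm.observe(): the state, without advancing time (a new reading comes with each control period).
- arm.grab_frame(name): name is "scene" or "top" or "wrist"; returns a dict with "color" (420x560x3 uint8, red, green, blue), "intrinsics" (3x3 intrinsics, pixels), "pose" (4x4, takes a point from camera to world coordinates). Camera axes: x right, y up, looking along -z (the intrinsics and any distortion apply to the point x, -y, -z); pixel columns grow to the right and rows downward; lengths in m; the calibration is good to about 2 mm. A picture is of the moment at which its call begins. There is no depth.
- arm.hand_in(): hands the job in; it is judged then, once.
The state is a dict: "time": time; "qpos": joint angles; "joint_velocities": joint speeds; "effort": joint torques, N m; "ee_pos": TCP position; "eef_rot": TCP orientation; "contact_force": force on the tool from outside, world axes, zero at the start; "wrist_torque": the same for the moment, N m; "gripper_width": opening from 0.0 (shut) to 1.0 (fully open); "gripper_force": force on a finger pad.
Only numpy, scipy, OpenCV 4.12 (cv2) and the standard library are available. Lean on these libraries where they do the work, as an engineer would, in place of code of your own. Each camera call takes 0.05 s, during which the arm holds its last target. There are 200 camera calls.

### The job

Put the battery pack of the cordless blender on charge: slide the end with the round metal contact under the hood of the charging cradle and push it back against the spring contact, then press the other end down until its toe snaps under the catch and the pack lies flat and held. The cradle's seat may be set higher or lower, so work by feel and gently, never loading the cradle with more than about 50 N in all, and leave the shaker, the dessert cup and the tape roll where they are.

Things in the scene. Friction and masses are not known exactly. Their poses are not given: they have to be found in the camera images.
- pack_mid (a point): centre (half-way up) of the loose black battery pack: rounded block 90 long (x) x 34 wide (y) x 28 mm high, 0.14 to 0.24 kg, lying right side up. The -x end face has a round steel contact 14 mm across standing out 4 mm at mid-height; the +x end a toe at the bottom, 7 mm long, 24 wide, 10 high. Axes: x from round contact to toe, z up
- pack_toe (a point): lower tip of the pack's toe: the middle of the toe's lower front edge, 52 mm along x and 14 mm below the pack's centre; axes as the pack's
- cradle: white charging cradle fixed on the worktable; origin on the worktable, x from spring contact to catch, z up. Base 154 x 92 x 10 mm, x -81 to 73. On it a head whose height is set differently each time, stiff, not measured: its seat rail (24 mm wide, free beside it for fingers) has its top S at z 22 to 52; find S by touch. Pack home: level on the rail, its centre at x 0, y 0, S+14. Smooth, friction 0.18
- pocket_end (a point): on the worktable below the front edge of the hood, at x -38 from the cradle's origin, axes as the cradle's. Behind it, x -68 to -38, the pocket: two cheeks 38 mm apart, roofed by the hood (underside S+34.5, top S+38.5 mm), open towards the catch; the spring contact is inside
- catch_end (a point): on the worktable below the tip of the steel catch's nose, at x 47 from the cradle's origin. Nose 22 mm wide, from S+11.5 to S+15 mm; under it a wall at x 52 where the toe tip ends; above it a ramp leans back to x 53, S+26. Let go on the ramp, the pack is thrown out; with the toe's lower edge below S+15 it stays at the nose. Low ribs beside the seat: x 29 to 43, 38 mm apart, up to S+8
- contact (a joint): travel of the spring contact (steel plate 20 x 20 mm, centre S+14, face at x -45 mm when free): 0 free, 0.016 m pushed fully back towards -x; pushes with 2.5 N at 0 and 0.5 N more per mm, and is damped (5 N at 0.1 m/s). About 0.004 with the pack home; the toe passes the nose at about 0.009
- sugar_shaker: steel sugar shaker, 71 mm across, 123 high, loose; origin at its underside. Leave it alone
- dessert_cup: dessert cup filled with brown mousse, 71 mm across, 34 high, loose; origin at its underside. Leave it alone
- tape_roll: roll of tape lying flat, 104 mm across, 25 high, loose; origin at its underside. Leave it alone
Things that resemble listed ones, but are neither listed nor needed, are in the scene too. Of the things like the part that bears pack_mid, leave any that is green; of the rest the smaller one is meant.

How it is judged:
By the outcome, as a careful person would: the job done as asked, in the order asked, and still so for the second after the job is handed in, with the robot touching nothing.
It also fails if it takes over 48 s, if anything falls off the work surface, if the arm or the gripper's body presses on something with over 40 N, if the wrist force passes 120 N, or if a joint passes its speed limit or range.

## Working session

There is one attempt and no reset: what is moved stays moved. The work goes in short steps, Python scripts to look and compute and a tool call to move; the robot and the scene stay as the last step left them, time stands still between calls to the robot, and variables do not carry over. Pictures are saved under pics/ and viewed, at most 10 in all, crops included, and the job is handed in when it is done.

Besides the shell and the picture viewer there is one more tool, called after "Emit:" as name([rows], argument=value, ...), one row to a line, values as JSON. send_rows: Moves the arm, as the interface text tells. Its arguments: {"type":"object","properties":{"series":{"type":"array","items":{"type":"object","properties":{"rx":{"type":"number"},"ry":{"type":"number"},"rz":{"type":"number"},"dx":{"type":"number"},"dy":{"type":"number"},"dz":{"type":"number"},"grip":{"type":"number"}}}},"newtons":{"type":"number"}},"required":["series"]}

```bash
mkdir -p pics; cat > h.py <<'E'
import numpy as np, cv2
from workcell import arm
def grab(n,f=None):
    d=arm.grab_frame(n)
    np.savez(f'{f or n}.npz',**{k:np.array(v) for k,v in d.items() if k in('color','intrinsics','pose')}); 
    if f: cv2.imwrite(f'pics/{f}.png',d['color'][:,:,::-1])
    return d
def load(f): return dict(np.load(f'{f}.npz'))
def ray(d,u,v):
    K=d['intrinsics'];P=d['pose'];c=np.array([(u-K[0,2])/K[0,0],-(v-K[1,2])/K[1,1],-1.])
    return P[:3,3],P[:3,:3]@c
def plane(d,u,v,z=0):
    o,r=ray(d,u,v);return o+r*(z-o[2])/r[2]
def proj(d,p):
    K=d['intrinsics'];P=d['pose'];c=P[:3,:3].T@(np.array(p)-P[:3,3]);return np.array([K[0,0]*c[0]/-c[2]+K[0,2],K[1,1]*-c[1]/-c[2]+K[1,2]])
E
python3 - <<'E'
from h import *
for n in('scene','top'):
    d=grab(n,n+'0');print(n,[k for k in d],d['intrinsics'],d['pose'].round(3))
E
```

```text
scene ['color', 'intrinsics', 'pose'] [[494.11672898   0.         286.7863876 ]
 [  0.         494.11672898 213.21421567]
 [  0.           0.           1.        ]] [[-0.768  0.455 -0.451 -0.103]
 [-0.64  -0.527  0.559  0.939]
 [ 0.017  0.718  0.696  1.047]
 [ 0.     0.     0.     1.   ]]
top ['color', 'intrinsics', 'pose'] [[475.14042977   0.         278.66945694]
 [  0.         475.14042977 208.09543353]
 [  0.           0.           1.        ]] [[ 0.028  0.981 -0.194  0.354]
 [-0.999  0.032  0.018  0.166]
 [ 0.024  0.193  0.981  1.213]
 [ 0.     0.     0.     1.   ]]
```

View pics/scene0.png

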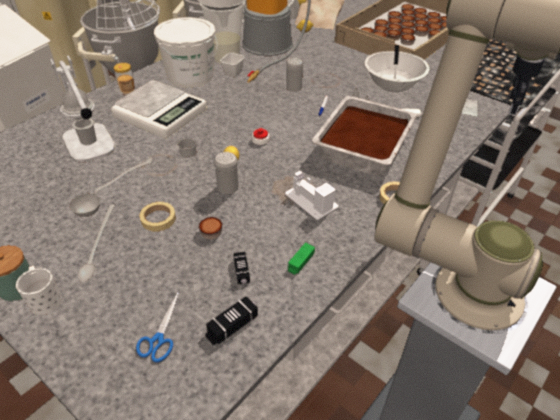

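View pics/top0.png

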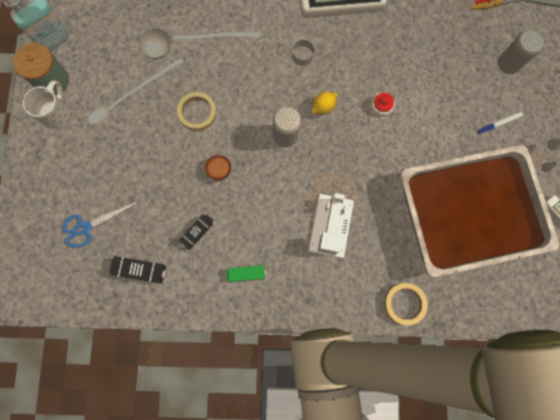

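Things that could be the pack, in the top view: small black (197,232), large black (138,270) and green (246,273). Green is excluded and the smaller black one is meant, so I choose (197,232). The cradle is at (332,225), the shaker at (287,125), the cup at (218,168) and the tape rolls at (197,110) and (407,304). Next is a close crop of the pack and cradle.

```bash
python3 - <<'E'
from h import *
t=load('top0');s=load('scene0')
def crop(d,x0,x1,y0,y1,):return cv2.resize(d['color'][y0:y1,x0:x1,::-1],(400,300),interpolation=cv2.INTER_CUBIC)
m=np.vstack([np.hstack([crop(t,157,237,200,260),crop(t,282,382,185,260)]),np.hstack([crop(s,200,280,240,300),crop(s,270,350,165,225)])])
cv2.imwrite('pics/m1.png',m)
for n,p in dict(pack=(197,232,.014),big=(138,270,0),cradle=(332,225,.03),shk=(287,125,.06),cup=(218,168,.03)).items(): print(n,plane(t,*p).round(3))
E
```

```text
pack [0.523 0.349 0.014]
big [0.424 0.493 0.   ]
cradle [0.549 0.008 0.03 ]
shk [0.8   0.129 0.06 ]
cup [0.688 0.303 0.03 ]
```

View pics/m1.png

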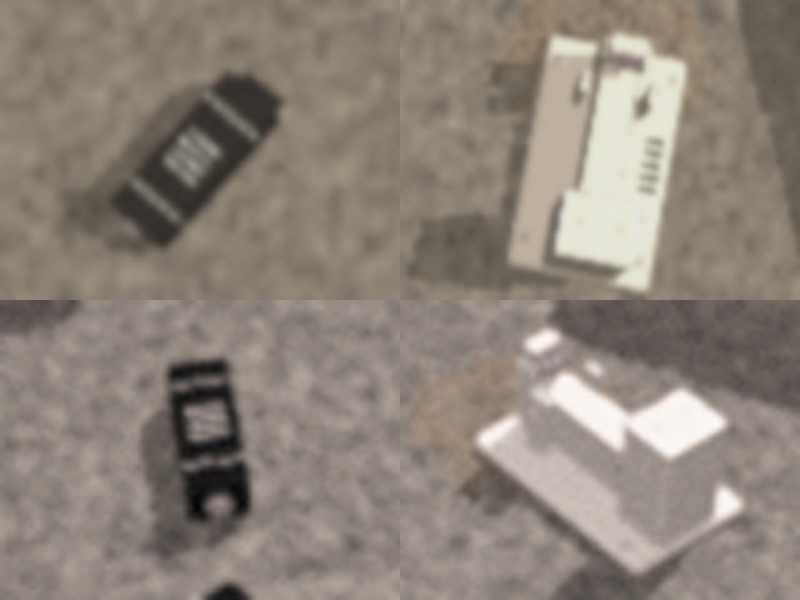

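The chosen pack is the small black one, with its round contact at the lower left in the top view and its toe at the upper right. The cradle has its hood nearest the robot and its catch farther out.

```bash
python3 - <<'E'
from h import *
t=load('top0');s=load('scene0')
g=cv2.cvtColor(t['color'],cv2.COLOR_RGB2HSV)
m=np.zeros(g.shape[:2],np.uint8);m[200:260,160:235]=(g[200:260,160:235,2]<75)*255
m=cv2.morphologyEx(m,cv2.MORPH_CLOSE,np.ones((5,5)))
c=max(cv2.findContours(m,0,2)[0],key=cv2.contourArea)
P=np.array([plane(t,*q[0],.02)[:2]*1000 for q in c],np.float32)
print('pack',cv2.minAreaRect(P),len(c))
print('contact px scene',plane(s,243.6,280.6,.014).round(3),'toe top', plane(t,157+262/5,200+85/5,.01).round(3))
C=np.array([plane(t,*q,.01) for q in[(309.5,251.2),(319.5,194.5),(353.2,200),(343.2,257.5)]])
print(C.round(3));x=C[1]+C[2]-C[0]-C[3];print('yaw',np.degrees(np.arctan2(x[1],x[0])),np.linalg.norm(x)/2,np.linalg.norm(C[0]-C[3]),C.mean(0))
y=C[0]-C[3]+C[1]-C[2];print(np.degrees(np.arctan2(-y[0],y[1])))
d=arm.observe();print(d['ee_pos'],d['eef_rot'].round(2) if hasattr(d['eef_rot'],'round') else d['eef_rot'],d['gripper_width'])
w=grab('wrist','w0');print(w['pose'].round(3),w['intrinsics'])
R=np.array(d['eef_rot']);print('cam in tcp',(R.T@(w['pose'][:3,3]-d['ee_pos'])).round(3),(R.T@w['pose'][:3,:3]).round(3))
E
```

```text
pack ((525.1649169921875, 350.4393005371094), (36.634185791015625, 93.94673156738281), 51.379886627197266) 40
contact px scene [0.49  0.378 0.014] toe top [0.563 0.32  0.01 ]
[[ 0.483  0.062  0.01 ]
 [ 0.631  0.038  0.01 ]
 [ 0.62  -0.05   0.01 ]
 [ 0.47  -0.024  0.01 ]]
yaw -9.452455970699894 0.15136165366068052 0.08692066006399274 [0.55090648 0.00657546 0.01      ]
-8.244509255601699
[ 0.19822287 -0.5127589   0.23079169] [[ 0.93  0.36 -0.  ]
 [ 0.36 -0.93  0.  ]
 [ 0.   -0.   -1.  ]] 1.0017992091801076
[[ 0.36   0.884  0.299  0.274]
 [-0.933  0.342  0.114 -0.484]
 [-0.001 -0.32   0.947  0.374]
 [ 0.     0.     0.     1.   ]] [[333.93611168   0.         278.77269146]
 [  0.         333.93611168 203.18672836]
 [  0.           0.           1.        ]]
cam in tcp [ 0.081  0.    -0.143] [[-0.     0.947  0.32 ]
 [ 1.     0.     0.   ]
 [ 0.     0.32  -0.947]]
```

Emit:
send_rows([
  {"dx": 0.022,"dy": 0.033,"rz": 0.131,"grip": -1},
  {"dx": 0.022,"dy": 0.033,"rz": 0.131,"grip": -1},
  {"dx": 0.022,"dy": 0.033,"rz": 0.131,"grip": -1},
  {"dx": 0.022,"dy": 0.033,"rz": 0.131,"grip": -1},
  {"dx": 0.022,"dy": 0.033,"rz": 0.131,"grip": -1},
  {"dx": 0.022,"dy": 0.033,"rz": 0.131,"grip": -1},
  {"dx": 0.022,"dy": 0.033,"rz": 0.131,"grip": -1},
  {"dx": 0.022,"dy": 0.033,"rz": 0.131,"grip": -1},
])

```text
invalid input at $.series[0]: expected keys rx, ry, rz, dx, dy, dz, grip
```

Emit:
send_rows([
  {"dx": 0.022,"dy": 0.033,"rz": 0.131,"grip": -1},
  {"dx": 0.022,"dy": 0.033,"rz": 0.131,"grip": -1},
  {"dx": 0.022,"dy": 0.033,"rz": 0.131,"grip": -1},
  {"dx": 0.022,"dy": 0.033,"rz": 0.131,"grip": -1},
  {"dx": 0.022,"dy": 0.033,"rz": 0.131,"grip": -1},
  {"dx": 0.022,"dy": 0.033,"rz": 0.131,"grip": -1},
  {"dx": 0.022,"dy": 0.033,"rz": 0.131,"grip": -1},
  {"dx": 0.022,"dy": 0.033,"rz": 0.131,"grip": -1},
])

```text
invalid input at $.series[0]: expected keys rx, ry, rz, dx, dy, dz, grip
```

```bash
python3 - <<'E'
from h import *
w=grab('wrist','w1');d=arm.observe();print(d['time'],d['ee_pos'],d['eef_rot'],w['pose'].round(3))
E
```

```text
0.2 [ 0.19825706 -0.51283978  0.23095156] [[ 9.32756714e-01  3.60506438e-01 -1.43966602e-04]
 [ 3.60506423e-01 -9.32756333e-01  8.61362115e-04]
 [ 1.76240828e-04 -8.55342181e-04 -9.99999619e-01]] [[ 0.36   0.884  0.299  0.274]
 [-0.933  0.342  0.114 -0.484]
 [-0.001 -0.32   0.947  0.374]
 [ 0.     0.     0.     1.   ]]
```

View pics/w1.png

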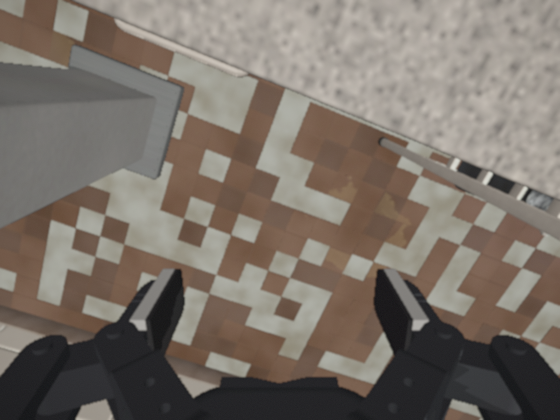

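The picture shows only the floor and the cart, because the move was refused: every row needs all seven keys. I'll send it again with them.

Emit:
send_rows([
  {"dx": 0.022,"dy": 0.033,"dz": 0,"rx": 0,"ry": 0,"rz": 0.131,"grip": -1},
  {"dx": 0.022,"dy": 0.033,"dz": 0,"rx": 0,"ry": 0,"rz": 0.131,"grip": -1},
  {"dx": 0.022,"dy": 0.033,"dz": 0,"rx": 0,"ry": 0,"rz": 0.131,"grip": -1},
  {"dx": 0.022,"dy": 0.033,"dz": 0,"rx": 0,"ry": 0,"rz": 0.131,"grip": -1},
  {"dx": 0.022,"dy": 0.033,"dz": 0,"rx": 0,"ry": 0,"rz": 0.131,"grip": -1},
  {"dx": 0.022,"dy": 0.033,"dz": 0,"rx": 0,"ry": 0,"rz": 0.131,"grip": -1},
  {"dx": 0.022,"dy": 0.033,"dz": 0,"rx": 0,"ry": 0,"rz": 0.131,"grip": -1},
  {"dx": 0.022,"dy": 0.033,"dz": 0,"rx": 0,"ry": 0,"rz": 0.131,"grip": -1},
])

```text
time: 1.0
ee_pos: [0.3748, -0.2475, 0.2313]
eef_rot: [[0.148, 0.989, -0.0], [0.989, -0.148, 0.0], [0.0, -0.0, -1.0]]
contact_force: [0.3, -0.5, 0.9]
gripper_width: 0.999
gripper_force: 0.0
```

Emit:
send_rows([
  {"dx": 0.022,"dy": 0.033,"dz": 0,"rx": 0,"ry": 0,"rz": 0.131,"grip": -1},
  {"dx": 0.022,"dy": 0.033,"dz": 0,"rx": 0,"ry": 0,"rz": 0.131,"grip": -1},
  {"dx": 0.022,"dy": 0.033,"dz": 0,"rx": 0,"ry": 0,"rz": 0.131,"grip": -1},
  {"dx": 0.022,"dy": 0.033,"dz": 0,"rx": 0,"ry": 0,"rz": 0.131,"grip": -1},
  {"dx": 0.022,"dy": 0.033,"dz": 0,"rx": 0,"ry": 0,"rz": 0.131,"grip": -1},
  {"dx": 0.022,"dy": 0.033,"dz": 0,"rx": 0,"ry": 0,"rz": 0.131,"grip": -1},
  {"dx": 0.022,"dy": 0.033,"dz": 0,"rx": 0,"ry": 0,"rz": 0.131,"grip": -1},
  {"dx": 0.022,"dy": 0.033,"dz": 0,"rx": 0,"ry": 0,"rz": 0.131,"grip": -1},
])

```text
time: 1.8
ee_pos: [0.5509, 0.0166, 0.2312]
eef_rot: [[-0.783, 0.622, -0.0], [0.622, 0.783, -0.0], [0.0, -0.0, -1.0]]
contact_force: [0.6, 0.0, -0.2]
gripper_width: 0.998
gripper_force: 0.0
```

```bash
python3 - <<'E'
from h import *
w=grab('wrist','w2');d=arm.observe();print(d['time'],d['ee_pos'],d['eef_rot'],w['pose'].round(3))
E
```

```text
1.85 [0.55291168 0.02060214 0.23087807] [[-7.89196431e-01  6.14140206e-01  8.95114881e-04]
 [ 6.14140574e-01  7.89193825e-01  2.11229341e-03]
 [ 5.90825172e-04  2.21674079e-03 -9.99997368e-01]] [[ 0.622 -0.741 -0.252  0.485]
 [ 0.783  0.589  0.199  0.067]
 [ 0.001 -0.321  0.947  0.375]
 [ 0.     0.     0.     1.   ]]
```

View pics/w2.png

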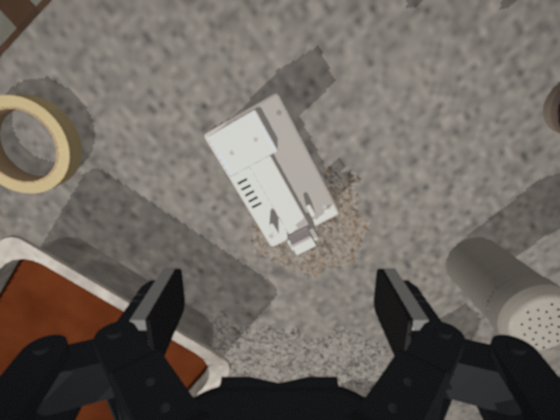

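The cradle is at (270,170) in this wrist view, with the hood around (240,140) and the catch at (300,238). I'll take a settled frame and enlarge it.

```bash
python3 - <<'E'
from h import *
w=grab('wrist','w3');print(w['pose'].round(4))
c=cv2.resize(w['color'][80:260,190:360,::-1],None,fx=3.33,fy=3.33,interpolation=cv2.INTER_CUBIC);c=cv2.convertScaleAbs(c,alpha=.95)
cv2.imwrite('pics/c3.png',c);print(c.shape)
E
```

```text
[[ 0.6143 -0.7467 -0.255   0.4863]
 [ 0.7891  0.5826  0.1948  0.0705]
 [ 0.0031 -0.3209  0.9471  0.3744]
 [ 0.      0.      0.      1.    ]]
(599, 566, 3)
```

View pics/c3.png

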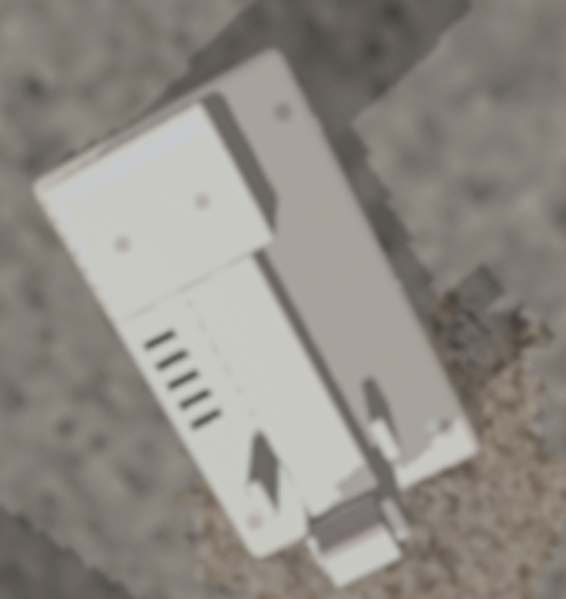

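```bash
cat >> h.py <<'E'
def T(yaw,o):
    c,s=np.cos(yaw),np.sin(yaw);return np.array([[c,-s,0,o[0]],[s,c,0,o[1]],[0,0,1,0],[0,0,0,1]])
E
python3 - <<'E'
from h import *
w=load('w3');px=lambda u,v:(190+u/3.33,80+v/3.33)
L,Tp,Rr,B=[plane(w,*px(*p),.010) for p in[(36,188),(275,50),(478,450),(255,555)]]
print(np.round([L,Tp,Rr,B],4));n=np.linalg.norm
print('len',n(Rr-Tp),n(B-L),'wid',n(Tp-L),n(Rr-B))
e=(Rr-Tp)+(B-L);yaw=np.arctan2(e[1],e[0]);f=(Tp-L)+(Rr-B);print('yaw',np.degrees(yaw),np.degrees(np.arctan2(f[1],f[0]))-90)
c=(L+Tp+Rr+B)/4;o=c[:2]+.004*np.array([np.cos(yaw),np.sin(yaw)]);print('origin',o)
M=np.linalg.inv(T(yaw,o))
for p in[(123,320),(272,240)]:
    a,r=ray(w,*px(*p));a=M[:3,:3]@a+M[:3,3];r=M[:3,:3]@r;print('hood front',(a+r*(-.038-a[0])/r[0]).round(4))
for p in[(205,103)]:
    a,r=ray(w,*px(*p));a=M[:3,:3]@a+M[:3,3];r=M[:3,:3]@r;print('hood back',(a+r*(-.068-a[0])/r[0]).round(4))
t=load('top0')
for u,v in[((565-400)/4+282,190/4+185),((655-400)/4+282,205/4+185)]:
    a,r=ray(t,u,v);a=M[:3,:3]@a+M[:3,3];r=M[:3,:3]@r;print('top hood front',(a+r*(-.038-a[0])/r[0]).round(4))
E
```

```text
[[ 0.4727 -0.0241  0.01  ]
 [ 0.4869  0.0633  0.01  ]
 [ 0.6353  0.0369  0.01  ]
 [ 0.619  -0.05    0.01  ]]
len 0.1507679828284317 0.14855432782147193 wid 0.08851208722577515 0.0884360202593571
yaw -10.079053506526511 -9.914151797738143
origin [0.55742587 0.00583415]
hood front [-0.038  -0.0232  0.0828]
hood front [-0.038   0.0223  0.0807]
hood back [-0.068  -0.0303 -0.4976]
top hood front [-0.038   0.0216  0.0654]
top hood front [-0.038  -0.0322  0.0788]
```

Hood top is at about 82 mm, so S ≈ 43 mm, inside the 22 to 52 range, and the hood is centred in y. Now going over the pack.

Emit:
send_rows([
  {"dx": -0.003,"dy": 0.041,"dz": -0.012,"rx": 0,"ry": 0,"rz": 0,"grip": -1},
  {"dx": -0.003,"dy": 0.041,"dz": -0.012,"rx": 0,"ry": 0,"rz": 0,"grip": -1},
  {"dx": -0.003,"dy": 0.041,"dz": -0.012,"rx": 0,"ry": 0,"rz": 0,"grip": -1},
  {"dx": -0.003,"dy": 0.041,"dz": -0.012,"rx": 0,"ry": 0,"rz": 0,"grip": -1},
  {"dx": -0.003,"dy": 0.041,"dz": -0.012,"rx": 0,"ry": 0,"rz": 0,"grip": -1},
  {"dx": -0.003,"dy": 0.041,"dz": -0.012,"rx": 0,"ry": 0,"rz": 0,"grip": -1},
  {"dx": -0.003,"dy": 0.041,"dz": -0.012,"rx": 0,"ry": 0,"rz": 0,"grip": -1},
  {"dx": -0.003,"dy": 0.041,"dz": -0.012,"rx": 0,"ry": 0,"rz": 0,"grip": -1},
])

```text
time: 2.7
ee_pos: [0.526, 0.3439, 0.1348]
eef_rot: [[-0.779, 0.627, -0.0], [0.627, 0.779, -0.0], [-0.0, -0.0, -1.0]]
contact_force: [1.3, -0.2, 0.6]
gripper_width: 0.999
gripper_force: 0.0
```

```bash
python3 - <<'E'
from h import *
grab('wrist');w=grab('wrist','w4');d=arm.observe();print(d['time'],d['ee_pos'],np.degrees(np.arctan2(d['eef_rot'][1][0],d['eef_rot'][0][0])))
g=cv2.cvtColor(w['color'],cv2.COLOR_RGB2GRAY)
u0,v0=proj(w,[.525,.35,.02]).astype(int);print(u0,v0)
m=(g<55).astype(np.uint8)*255;m[v0+110:]=0;m=cv2.morphologyEx(m,cv2.MORPH_CLOSE,np.ones((7,7)))
for c in cv2.findContours(m,0,2)[0]:
    if cv2.contourArea(c)>1500:
        P=np.array([plane(w,*q[0],.028)[:2]*1000 for q in c],np.float32);print(cv2.minAreaRect(P),cv2.boundingRect(c))
cv2.imwrite('pics/c4.png',np.hstack([w['color'][:,:,::-1][max(0,v0-150):v0+150,max(0,u0-190):u0+190],cv2.merge([m]*3)[max(0,v0-150):v0+150,max(0,u0-190):u0+190]]))
E
```

```text
2.8 [0.52449564 0.34618043 0.13313426] 141.40349829328983
282 199
((521.9046630859375, 352.8539123535156), (32.28065872192383, 90.48918914794922), 51.35633087158203) (262, 139, 43, 112)
((438.4189147949219, 443.092041015625), (61.82632827758789, 26.654855728149414), 51.33695602416992) (264, 0, 96, 46)
```

View pics/c4.png

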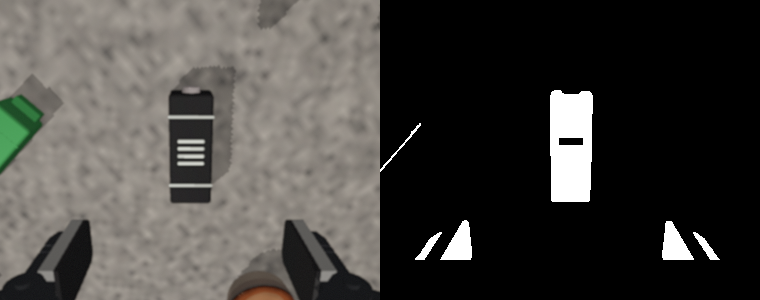

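The pack is centred at about crop (190,147), with its contact at the top edge, the toe end toward the gripper, and its axis lined up with the tool. Descending to grasp.

Emit:
send_rows([
  {"dx": 0.001,"dy": 0.001,"dz": -0.02,"rx": 0,"ry": 0,"rz": 0,"grip": -1},
  {"dx": 0.001,"dy": 0.001,"dz": -0.025,"rx": 0,"ry": 0,"rz": 0,"grip": -1},
  {"dx": 0,"dy": 0.001,"dz": -0.025,"rx": 0,"ry": 0,"rz": 0,"grip": -1},
  {"dx": 0,"dy": 0,"dz": -0.025,"rx": 0,"ry": 0,"rz": 0,"grip": -1},
  {"dx": 0,"dy": 0,"dz": -0.02,"rx": 0,"ry": 0,"rz": 0,"grip": -1},
  {"dx": 0,"dy": 0,"dz": -0.012,"rx": 0,"ry": 0,"rz": 0,"grip": -1},
  {"dx": 0,"dy": 0,"dz": -0.004,"rx": 0,"ry": 0,"rz": 0,"grip": -1},
  {"dx": 0,"dy": 0,"dz": 0,"rx": 0,"ry": 0,"rz": 0,"grip": -1},
])

```text
time: 3.6
ee_pos: [0.5285, 0.3456, 0.0045]
eef_rot: [[-0.779, 0.627, 0.0], [0.627, 0.779, -0.0], [-0.0, -0.0, -1.0]]
contact_force: [-0.1, 0.2, 0.8]
gripper_width: 1.001
gripper_force: 0.0
```

Emit:
send_rows([
  {"dx": 0,"dy": 0,"dz": 0,"rx": 0,"ry": 0,"rz": 0,"grip": 1},
  {"dx": 0,"dy": 0,"dz": 0,"rx": 0,"ry": 0,"rz": 0,"grip": 1},
  {"dx": 0,"dy": 0,"dz": 0,"rx": 0,"ry": 0,"rz": 0,"grip": 1},
  {"dx": 0,"dy": 0,"dz": 0,"rx": 0,"ry": 0,"rz": 0,"grip": 1},
  {"dx": 0,"dy": 0,"dz": 0,"rx": 0,"ry": 0,"rz": 0,"grip": 1},
  {"dx": 0,"dy": 0,"dz": 0,"rx": 0,"ry": 0,"rz": 0,"grip": 1},
], newtons=70)

```text
time: 4.2
ee_pos: [0.5288, 0.3463, 0.0052]
eef_rot: [[-0.78, 0.626, 0.002], [0.626, 0.78, 0.001], [-0.001, 0.002, -1.0]]
contact_force: [-0.9, 0.5, 5.6]
gripper_width: 0.376
gripper_force: 71.9
```

Emit:
send_rows([
  {"dx": 0,"dy": 0,"dz": 0,"rx": 0,"ry": 0,"rz": 0,"grip": -0.2},
  {"dx": 0,"dy": 0,"dz": 0,"rx": 0,"ry": 0,"rz": 0,"grip": -0.2},
  {"dx": 0,"dy": 0,"dz": -0.003,"rx": 0,"ry": 0,"rz": 0,"grip": -0.2},
  {"dx": 0,"dy": 0,"dz": -0.001,"rx": 0,"ry": 0,"rz": 0,"grip": -0.2},
  {"dx": 0,"dy": 0,"dz": 0,"rx": 0,"ry": 0,"rz": 0,"grip": 1},
  {"dx": 0,"dy": 0,"dz": 0,"rx": 0,"ry": 0,"rz": 0,"grip": 1},
  {"dx": 0,"dy": 0,"dz": 0,"rx": 0,"ry": 0,"rz": 0,"grip": 1},
  {"dx": 0,"dy": 0,"dz": 0,"rx": 0,"ry": 0,"rz": 0,"grip": 1},
], newtons=80)

```text
time: 5.0
ee_pos: [0.5283, 0.346, 0.0003]
eef_rot: [[-0.78, 0.626, -0.0], [0.626, 0.78, -0.0], [0.0, -0.0, -1.0]]
contact_force: [0.5, -0.6, 0.4]
gripper_width: 0.387
gripper_force: 79.9
```

Emit:
send_rows([
  {"dx": 0,"dy": 0,"dz": 0.01,"rx": 0,"ry": 0,"rz": 0,"grip": 1},
  {"dx": 0,"dy": -0.01,"dz": 0.03,"rx": 0,"ry": 0,"rz": 0.05,"grip": 1},
  {"dx": 0,"dy": -0.03,"dz": 0.03,"rx": 0,"ry": 0,"rz": 0.1,"grip": 1},
  {"dx": 0,"dy": -0.03,"dz": 0.03,"rx": 0,"ry": 0,"rz": 0.1,"grip": 1},
  {"dx": 0,"dy": -0.03,"dz": 0.03,"rx": 0,"ry": 0,"rz": 0.1,"grip": 1},
  {"dx": 0,"dy": -0.03,"dz": 0.02,"rx": 0,"ry": 0,"rz": 0.1,"grip": 1},
  {"dx": 0,"dy": -0.02,"dz": 0,"rx": 0,"ry": 0,"rz": 0.05,"grip": 1},
  {"dx": 0,"dy": 0,"dz": 0,"rx": 0,"ry": 0,"rz": 0,"grip": 1},
])

```text
time: 5.8
ee_pos: [0.5285, 0.194, 0.1516]
eef_rot: [[-0.984, 0.178, 0.001], [0.178, 0.984, -0.0], [-0.001, 0.0, -1.0]]
contact_force: [0.6, 0.9, -2.1]
gripper_width: 0.389
gripper_force: 79.7
```

```bash
cat >> h.py <<'E'
YAW=np.radians(-10.);O=np.array([.5574,.0058,0])
from scipy.spatial.transform import Rotation as Ro
OFF=np.array([-.0072,0,.0137])  # pack centre from TCP in pack axes
def tgt(th,cx,cz):
    "pack pitch deg (toe up), centre cx,cz in cradle (mm, world z) -> TCP pos, tool R"
    Rp=(Ro.from_euler('z',YAW)*Ro.from_euler('y',-np.radians(th))).as_matrix()
    c=O+Ro.from_euler('z',YAW).apply([cx/1e3,0,cz/1e3])
    return c-Rp@OFF, Rp@np.diag([-1,1,-1.])
def delta(a,p,R):
    q,Q=tgt(*a);return (q-p).round(4),Ro.from_matrix(Q@R.T).as_rotvec().round(3)
E
python3 - <<'E'
from h import *
w=grab('wrist','w5');d=arm.observe();p=np.array(d['ee_pos']);R=np.array(d['eef_rot']);print(d['time'],p,d['contact_force'],d['gripper_width'])
g=cv2.cvtColor(w['color'],cv2.COLOR_RGB2GRAY)
# contact-end top edge: black/bright transition up the column through pack middle
for x in(-.010,.0,.010):
  a=proj(w,p+R@np.array([.0522,x,-.0277]));u=int(round(a[0]));v=int(a[1]);print(a.round(1),g[v-14:v+14,u])
A=(24,14,43+31+25);print(delta(A,p,R))
cv2.imwrite('pics/c5.png',cv2.resize(w['color'][60:420,140:420,::-1],None,fx=1.6,fy=1.6))
E
```

```text
5.85 [0.52824409 0.19525688 0.15097991] [ 0.04350451  0.06254058 -1.79808152] 0.38586068130123113
[256.5 181.2] [148 118  69  26  20  19  22  22  22  21  23  21  20  21  19  23  25  33
  34  38  40  43  42  47  47  48  47  48]
[284.3 181.2] [123 153 183 197 199 199 196 187 175 171 169 150 102  44  19  22  26  32
  35  38  39  43  43  47  47  47  48  47]
[312.1 181.2] [132 105  61  23  19  21  20  18  19  23  22  18  20  19  18  26  26  31
  35  39  39  42  43  47  46  49  46  48]
(array([ 0.0549, -0.194 , -0.0616]), array([-0.074, -0.412,  0.005]))
```

View pics/c5.png

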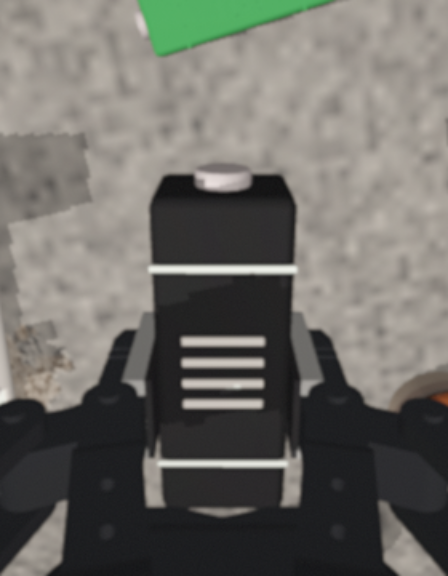

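The pack is held square and centred, with its contact at crop (223,178). The hood is on the far side, so I'll carry the pack over and pitch it 24° toe-up.

Emit:
send_rows([
  {"dx": 0.009,"dy": -0.02,"dz": 0,"rx": -0.012,"ry": -0.068,"rz": 0.001,"grip": 1},
  {"dx": 0.009,"dy": -0.036,"dz": 0,"rx": -0.012,"ry": -0.068,"rz": 0.001,"grip": 1},
  {"dx": 0.009,"dy": -0.036,"dz": 0,"rx": -0.012,"ry": -0.069,"rz": 0.001,"grip": 1},
  {"dx": 0.009,"dy": -0.036,"dz": 0,"rx": -0.012,"ry": -0.069,"rz": 0.001,"grip": 1},
  {"dx": 0.009,"dy": -0.036,"dz": 0,"rx": -0.013,"ry": -0.069,"rz": 0.001,"grip": 1},
  {"dx": 0.01,"dy": -0.03,"dz": -0.02,"rx": -0.013,"ry": -0.069,"rz": 0,"grip": 1},
  {"dx": 0,"dy": 0,"dz": -0.02,"rx": 0,"ry": 0,"rz": 0,"grip": 1},
  {"dx": 0,"dy": 0,"dz": 0,"rx": 0,"ry": 0,"rz": 0,"grip": 1},
])

```text
time: 6.65
ee_pos: [0.5818, 0.0025, 0.1076]
eef_rot: [[-0.903, 0.172, 0.395], [0.158, 0.985, -0.07], [-0.401, -0.001, -0.916]]
contact_force: [-1.0, 1.1, -0.8]
gripper_width: 0.385
gripper_force: 79.9
```

```bash
sed -i 's/-.0072,0,.0137/-.0065,0,.0137/' h.py; python3 - <<'E'
from h import *
t=grab('scene');t=grab('scene');d=arm.observe();p=np.array(d['ee_pos']);R=np.array(d['eef_rot']);print(d['time'],p,np.round(d['contact_force'],1),d['gripper_width'])
print(delta((24,14,43+31+10),p,R), delta((24,14,43+31),p,R))
u,v=proj(t,[.56,0,.06]).astype(int)
tt=grab('top');a,b=proj(tt,[.56,0,.06]).astype(int)
f=lambda d,u,v:cv2.resize(d['color'][v-50:v+50,u-65:u+65,::-1],(390,300),interpolation=cv2.INTER_CUBIC)
cv2.imwrite('pics/c6.png',np.hstack([f(t,u,v),f(tt,a,b)]))
E
```

```text
6.75 [0.58349863 0.00293891 0.11050831] [ 0.4 -0.2 -0.8] 0.38323634246903376
(array([-0.001 , -0.0016, -0.0364]), array([ 0.001, -0.001, -0.003])) (array([-0.001 , -0.0016, -0.0464]), array([ 0.001, -0.001, -0.003]))
```

View pics/c6.png

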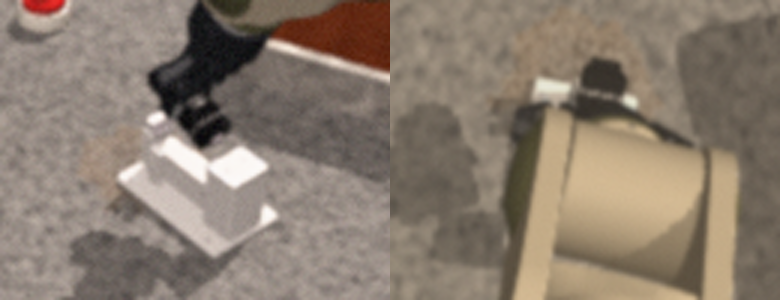

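Emit:
send_rows([
  {"dx": -0.001,"dy": -0.001,"dz": -0.014,"rx": 0,"ry": 0,"rz": -0.003,"grip": 1},
  {"dx": 0,"dy": -0.001,"dz": -0.012,"rx": 0,"ry": 0,"rz": 0,"grip": 1},
  {"dx": 0,"dy": 0,"dz": -0.004,"rx": 0,"ry": 0,"rz": 0,"grip": 1},
  {"dx": 0,"dy": 0,"dz": -0.002,"rx": 0,"ry": 0,"rz": 0,"grip": 1},
  {"dx": 0,"dy": 0,"dz": -0.002,"rx": 0,"ry": 0,"rz": 0,"grip": 1},
  {"dx": 0,"dy": 0,"dz": 0,"rx": 0,"ry": 0,"rz": 0,"grip": 1},
])

```text
time: 7.4
ee_pos: [0.5825, 0.0002, 0.0768]
eef_rot: [[-0.9, 0.174, 0.401], [0.158, 0.985, -0.072], [-0.407, -0.002, -0.913]]
contact_force: [-0.4, -0.1, -2.0]
gripper_width: 0.385
gripper_force: 79.9
```

Emit:
send_rows([
  {"dx": 0,"dy": 0,"dz": -0.0015,"rx": 0,"ry": 0,"rz": 0,"grip": 1},
  {"dx": 0,"dy": 0,"dz": -0.0015,"rx": 0,"ry": 0,"rz": 0,"grip": 1},
  {"dx": 0,"dy": 0,"dz": -0.001,"rx": 0,"ry": 0,"rz": 0,"grip": 1},
  {"dx": 0,"dy": 0,"dz": 0,"rx": 0,"ry": 0,"rz": 0,"grip": 1},
])

```text
time: 7.8
ee_pos: [0.5822, -0.0, 0.0722]
eef_rot: [[-0.9, 0.174, 0.4], [0.158, 0.985, -0.072], [-0.406, -0.002, -0.914]]
contact_force: [-0.3, -0.4, -0.8]
gripper_width: 0.386
gripper_force: 79.9
```

Emit:
send_rows([
  {"dx": 0,"dy": 0,"dz": -0.0015,"rx": 0,"ry": 0,"rz": 0,"grip": 1},
  {"dx": 0,"dy": 0,"dz": -0.0015,"rx": 0,"ry": 0,"rz": 0,"grip": 1},
  {"dx": 0,"dy": 0,"dz": 0,"rx": 0,"ry": 0,"rz": 0,"grip": 1},
])

```text
time: 8.1
ee_pos: [0.5822, 0.0, 0.0691]
eef_rot: [[-0.9, 0.174, 0.4], [0.158, 0.985, -0.072], [-0.406, -0.002, -0.914]]
contact_force: [-1.1, 0.4, -1.4]
gripper_width: 0.38
gripper_force: 79.9
```

Emit:
send_rows([
  {"dx": 0,"dy": 0,"dz": -0.001,"rx": 0,"ry": 0,"rz": 0,"grip": 1},
  {"dx": 0,"dy": 0,"dz": -0.001,"rx": 0,"ry": 0,"rz": 0,"grip": 1},
  {"dx": 0,"dy": 0,"dz": 0,"rx": 0,"ry": 0,"rz": 0,"grip": 1},
])

```text
time: 8.4
ee_pos: [0.5824, -0.0, 0.0675]
eef_rot: [[-0.9, 0.174, 0.4], [0.158, 0.985, -0.072], [-0.407, -0.002, -0.913]]
contact_force: [-0.2, 0.2, 1.6]
gripper_width: 0.379
gripper_force: 80.4
```

Emit:
send_rows([
  {"dx": 0,"dy": 0,"dz": -0.0005,"rx": 0,"ry": 0,"rz": 0,"grip": 1},
  {"dx": 0,"dy": 0,"dz": 0,"rx": 0,"ry": 0,"rz": 0,"grip": 1},
])

```text
time: 8.6
ee_pos: [0.5825, -0.0001, 0.0673]
eef_rot: [[-0.899, 0.174, 0.401], [0.158, 0.985, -0.072], [-0.407, -0.002, -0.913]]
contact_force: [-1.1, -0.1, 4.6]
gripper_width: 0.385
gripper_force: 80.7
```

```bash
python3 - <<'E'
from h import *
d=arm.observe();p=np.array(d['ee_pos']);R=np.array(d['eef_rot']);F=np.array(d['contact_force']);print(d['time'],F.round(1),'torque',np.round(d['wrist_torque'],2))
S=46.5
for a in[(24,14,S+31.1),(24,14,S+33.1),(24,-2,S+33.1),(17,-6,S+27.7),(10,-9,S+22.6),(0,-9,S+14.3),(0,.3,S+14)]:
    q,Q=tgt(*a);print(a,delta(a,p,R),q.round(4));p,R=q,Q
E
```

```text
8.6 [-1.1 -0.1  4.6] torque [0.05 0.41 0.03]
(24, 14, 77.6) (array([0.    , 0.0014, 0.0004]), array([0.002, 0.   , 0.   ])) [0.5825 0.0014 0.0677]
(24, 14, 79.6) (array([0.   , 0.   , 0.002]), array([0., 0., 0.])) [0.5825 0.0014 0.0697]
(24, -2, 79.6) (array([-0.0158,  0.0028,  0.    ]), array([0., 0., 0.])) [0.5668 0.0041 0.0697]
(17, -6, 74.2) (array([-0.0052,  0.0009, -0.0067]), array([0.021, 0.12 , 0.   ])) [0.5616 0.0051 0.063 ]
(10, -9, 69.1) (array([-0.0044,  0.0008, -0.0063]), array([0.021, 0.12 , 0.   ])) [0.5572 0.0058 0.0567]
(0, -9, 60.8) (array([-0.0022,  0.0004, -0.0096]), array([ 0.03 ,  0.172, -0.   ])) [0.5549 0.0062 0.0471]
(0, 0.3, 60.5) (array([ 0.0092, -0.0016, -0.0003]), array([0., 0., 0.])) [0.5641 0.0046 0.0468]
```

The moment shows that the contact end touched the rail, so S ≈ 46.5 mm. Raising slightly and sliding the end under the hood.

Emit:
send_rows([
  {"dx": 0,"dy": 0.001,"dz": 0.0025,"rx": 0.002,"ry": 0,"rz": 0,"grip": 1},
  {"dx": -0.004,"dy": 0.001,"dz": 0,"rx": 0,"ry": 0,"rz": 0,"grip": 1},
  {"dx": -0.004,"dy": 0.001,"dz": 0,"rx": 0,"ry": 0,"rz": 0,"grip": 1},
  {"dx": 0,"dy": 0,"dz": 0,"rx": 0,"ry": 0,"rz": 0,"grip": 1},
])

```text
time: 9.0
ee_pos: [0.5734, 0.0033, 0.069]
eef_rot: [[-0.9, 0.174, 0.399], [0.159, 0.985, -0.07], [-0.405, 0.0, -0.914]]
contact_force: [0.1, 0.2, -1.6]
gripper_width: 0.385
gripper_force: 80.1
```

Emit:
send_rows([
  {"dx": -0.003,"dy": 0.0005,"dz": 0,"rx": 0,"ry": 0,"rz": 0,"grip": 1},
  {"dx": -0.002,"dy": 0.0005,"dz": 0,"rx": 0,"ry": 0,"rz": 0,"grip": 1},
  {"dx": 0,"dy": 0,"dz": 0,"rx": 0,"ry": 0,"rz": 0,"grip": 1},
])

```text
time: 9.3
ee_pos: [0.5696, 0.0038, 0.0696]
eef_rot: [[-0.899, 0.174, 0.401], [0.159, 0.985, -0.071], [-0.407, 0.0, -0.913]]
contact_force: [3.0, -0.9, -2.0]
gripper_width: 0.383
gripper_force: 79.9
```

Emit:
send_rows([
  {"dx": -0.003,"dy": 0.0005,"dz": -0.002,"rx": 0.006,"ry": 0.034,"rz": 0,"grip": 1},
  {"dx": -0.002,"dy": 0.0003,"dz": -0.0023,"rx": 0.007,"ry": 0.043,"rz": 0,"grip": 1},
  {"dx": -0.002,"dy": 0.0003,"dz": -0.0023,"rx": 0.007,"ry": 0.043,"rz": 0,"grip": 1},
  {"dx": 0,"dy": 0,"dz": 0,"rx": 0,"ry": 0,"rz": 0,"grip": 1},
])

```text
time: 9.7
ee_pos: [0.5643, 0.0046, 0.0634]
eef_rot: [[-0.941, 0.174, 0.291], [0.166, 0.985, -0.052], [-0.295, -0.001, -0.955]]
contact_force: [5.5, 0.1, -1.1]
gripper_width: 0.385
gripper_force: 80.0
```

Emit:
send_rows([
  {"dx": -0.003,"dy": 0.0005,"dz": -0.002,"rx": 0.007,"ry": 0.04,"rz": 0,"grip": 1},
  {"dx": -0.002,"dy": 0.0003,"dz": -0.0023,"rx": 0.007,"ry": 0.04,"rz": 0,"grip": 1},
  {"dx": -0.0015,"dy": 0.0003,"dz": -0.0023,"rx": 0.007,"ry": 0.04,"rz": 0,"grip": 1},
  {"dx": 0,"dy": 0,"dz": 0,"rx": 0,"ry": 0,"rz": 0,"grip": 1},
])

```text
time: 10.1
ee_pos: [0.5584, 0.0056, 0.0568]
eef_rot: [[-0.969, 0.174, 0.176], [0.171, 0.985, -0.032], [-0.179, -0.001, -0.984]]
contact_force: [8.3, -0.2, -2.9]
gripper_width: 0.383
gripper_force: 80.0
```

```bash
python3 - <<'E'
from h import *
arm.grab_frame('top');d=arm.observe();p=np.array(d['ee_pos']);R=np.array(d['eef_rot']);print(d['time'],p,np.round(d['contact_force'],1),np.round(d['wrist_torque'],2))
S=46.5
for a in[(10,-8,S+22.6),(5,-8,S+18.7),(0,-8,S+14.5),(0,1,S+14)]:
    q,Q=tgt(*a);print(a,delta(a,p,R),q.round(4));p,R=q,Q
E
```

```text
10.15 [0.55833813 0.00560906 0.05685126] [ 8.5 -0.6 -2.9] [-0.22 -1.22 -0.  ]
(10, -8, 69.1) (array([-0.0002,  0.0001, -0.0001]), array([0.002, 0.006, 0.001])) [0.5582 0.0057 0.0567]
(5, -8, 65.2) (array([-0.0011,  0.0002, -0.0046]), array([ 0.015,  0.086, -0.   ])) [0.5571 0.0059 0.0521]
(0, -8, 61.0) (array([-0.0012,  0.0002, -0.0048]), array([0.015, 0.086, 0.   ])) [0.5559 0.0061 0.0473]
(0, 1, 60.5) (array([ 0.0089, -0.0016, -0.0005]), array([0., 0., 0.])) [0.5648 0.0045 0.0468]
```

Emit:
send_rows([
  {"dx": -0.0005,"dy": 0.0001,"dz": -0.0023,"rx": 0.008,"ry": 0.046,"rz": 0,"grip": 1},
  {"dx": -0.0005,"dy": 0.0001,"dz": -0.0023,"rx": 0.008,"ry": 0.046,"rz": 0,"grip": 1},
  {"dx": 0,"dy": 0,"dz": 0,"rx": 0,"ry": 0,"rz": 0,"grip": 1},
])

```text
time: 10.45
ee_pos: [0.5576, 0.0057, 0.0521]
eef_rot: [[-0.981, 0.174, 0.085], [0.174, 0.985, -0.016], [-0.086, -0.001, -0.996]]
contact_force: [8.5, -1.3, -1.3]
gripper_width: 0.386
gripper_force: 80.3
```

Emit:
send_rows([
  {"dx": -0.0006,"dy": 0.0001,"dz": -0.0022,"rx": 0.007,"ry": 0.042,"rz": 0,"grip": 1},
  {"dx": 0,"dy": 0,"dz": 0,"rx": 0,"ry": 0,"rz": 0,"grip": 1},
])

```text
time: 10.65
ee_pos: [0.5569, 0.0058, 0.0498]
eef_rot: [[-0.984, 0.174, 0.043], [0.174, 0.985, -0.009], [-0.044, -0.002, -0.999]]
contact_force: [8.7, -1.5, -1.5]
gripper_width: 0.382
gripper_force: 80.3
```

Emit:
send_rows([
  {"dx": -0.0006,"dy": 0.0001,"dz": -0.0022,"rx": 0.007,"ry": 0.043,"rz": 0,"grip": 1},
  {"dx": 0,"dy": 0,"dz": -0.0005,"rx": 0,"ry": 0,"rz": 0,"grip": 1},
  {"dx": 0,"dy": 0,"dz": 0,"rx": 0,"ry": 0,"rz": 0,"grip": 1},
])

```text
time: 10.95
ee_pos: [0.5562, 0.006, 0.0474]
eef_rot: [[-0.985, 0.174, 0.001], [0.174, 0.985, -0.002], [-0.002, -0.002, -1.0]]
contact_force: [8.6, -0.7, -1.3]
gripper_width: 0.38
gripper_force: 80.8
```

Emit:
send_rows([
  {"dx": 0,"dy": 0,"dz": -0.0008,"rx": 0,"ry": 0,"rz": 0,"grip": 1},
  {"dx": 0,"dy": 0,"dz": 0,"rx": 0,"ry": 0,"rz": 0,"grip": 1},
])

```text
time: 11.15
ee_pos: [0.5562, 0.006, 0.0471]
eef_rot: [[-0.985, 0.174, 0.002], [0.174, 0.985, -0.003], [-0.002, -0.002, -1.0]]
contact_force: [7.8, -0.8, 3.9]
gripper_width: 0.386
gripper_force: 81.1
```

Emit:
send_rows([
  {"dx": 0,"dy": 0,"dz": -0.0008,"rx": 0,"ry": 0,"rz": 0,"grip": 1},
  {"dx": 0,"dy": 0,"dz": 0,"rx": 0,"ry": 0,"rz": 0,"grip": 1},
])

```text
time: 11.35
ee_pos: [0.5562, 0.006, 0.0471]
eef_rot: [[-0.985, 0.174, 0.002], [0.174, 0.985, -0.003], [-0.003, -0.002, -1.0]]
contact_force: [5.4, -1.1, 10.0]
gripper_width: 0.383
gripper_force: 82.2
```

The pack is level and seated on the rail. Now easing it forward so the toe goes under the catch nose to the wall.

Emit:
send_rows([
  {"dx": 0.002,"dy": -0.0004,"dz": 0.0005,"rx": 0,"ry": 0,"rz": 0,"grip": 1},
  {"dx": 0.002,"dy": -0.0003,"dz": 0,"rx": 0,"ry": 0,"rz": 0,"grip": 1},
  {"dx": 0.002,"dy": -0.0003,"dz": 0,"rx": 0,"ry": 0,"rz": 0,"grip": 1},
  {"dx": 0,"dy": 0,"dz": 0,"rx": 0,"ry": 0,"rz": 0,"grip": 1},
])

```text
time: 11.75
ee_pos: [0.5614, 0.0051, 0.0471]
eef_rot: [[-0.985, 0.174, -0.0], [0.174, 0.985, -0.002], [-0.0, -0.002, -1.0]]
contact_force: [3.0, -0.9, 9.0]
gripper_width: 0.384
gripper_force: 81.9
```

Emit:
send_rows([
  {"dx": 0.001,"dy": -0.0002,"dz": 0,"rx": 0,"ry": 0,"rz": 0,"grip": 1},
  {"dx": 0.001,"dy": -0.0002,"dz": 0,"rx": 0,"ry": 0,"rz": 0,"grip": 1},
  {"dx": 0,"dy": 0,"dz": 0,"rx": 0,"ry": 0,"rz": 0,"grip": 1},
])

```text
time: 12.05
ee_pos: [0.563, 0.0048, 0.0471]
eef_rot: [[-0.985, 0.174, -0.001], [0.174, 0.985, -0.002], [0.0, -0.002, -1.0]]
contact_force: [1.7, -0.7, 8.8]
gripper_width: 0.382
gripper_force: 82.0
```

Emit:
send_rows([
  {"dx": 0.001,"dy": -0.0002,"dz": 0.0005,"rx": 0,"ry": 0,"rz": 0,"grip": 1},
  {"dx": 0.0005,"dy": -0.0001,"dz": 0,"rx": 0,"ry": 0,"rz": 0,"grip": 1},
  {"dx": 0,"dy": 0,"dz": 0,"rx": 0,"ry": 0,"rz": 0,"grip": 1},
])

```text
time: 12.35
ee_pos: [0.5637, 0.0047, 0.0471]
eef_rot: [[-0.985, 0.174, -0.003], [0.174, 0.985, -0.002], [0.003, -0.002, -1.0]]
contact_force: [-1.0, -1.7, 9.2]
gripper_width: 0.381
gripper_force: 81.8
```

Emit:
send_rows([
  {"dx": 0,"dy": 0,"dz": 0,"rx": 0,"ry": 0,"rz": 0,"grip": 1},
  {"dx": 0,"dy": 0,"dz": 0,"rx": 0,"ry": 0,"rz": 0,"grip": -0.3},
  {"dx": 0,"dy": 0,"dz": 0,"rx": 0,"ry": 0,"rz": 0,"grip": -0.3},
  {"dx": 0,"dy": 0,"dz": 0,"rx": 0,"ry": 0,"rz": 0,"grip": -0.3},
  {"dx": 0,"dy": 0,"dz": 0,"rx": 0,"ry": 0,"rz": 0,"grip": -0.3},
], newtons=20)

```text
time: 12.85
ee_pos: [0.5629, 0.005, 0.0458]
eef_rot: [[-0.985, 0.174, -0.006], [0.174, 0.985, -0.001], [0.005, -0.002, -1.0]]
contact_force: [-0.3, 0.2, 0.2]
gripper_width: 0.649
gripper_force: 0.0
```

Released cleanly. Lifting clear, then a final look.

Emit:
send_rows([
  {"dx": 0,"dy": 0,"dz": 0.005,"rx": 0,"ry": 0,"rz": 0,"grip": -0.3},
  {"dx": 0,"dy": 0,"dz": 0.02,"rx": 0,"ry": 0,"rz": 0,"grip": -0.3},
  {"dx": 0,"dy": 0,"dz": 0.03,"rx": 0,"ry": 0,"rz": 0,"grip": -0.3},
  {"dx": 0,"dy": 0,"dz": 0.03,"rx": 0,"ry": 0,"rz": 0,"grip": -0.5},
  {"dx": 0,"dy": 0,"dz": 0.03,"rx": 0,"ry": 0,"rz": 0,"grip": -0.5},
  {"dx": 0,"dy": 0,"dz": 0.02,"rx": 0,"ry": 0,"rz": 0,"grip": -0.5},
  {"dx": 0,"dy": 0,"dz": 0,"rx": 0,"ry": 0,"rz": 0,"grip": -0.5},
])

```text
time: 13.55
ee_pos: [0.5641, 0.0048, 0.184]
eef_rot: [[-0.985, 0.174, 0.001], [0.174, 0.985, -0.003], [-0.001, -0.002, -1.0]]
contact_force: [-0.0, -0.0, -0.3]
gripper_width: 0.746
gripper_force: 0.0
```

```bash
python3 - <<'E'
from h import *
w=grab('wrist');w=grab('wrist');t=grab('scene');d=arm.observe();print(d['time'],d['ee_pos'])
u,v=proj(w,[.557,.005,.06]).astype(int);a,b=proj(t,[.557,.005,.06]).astype(int);print(u,v)
f=lambda d,u,v,h:cv2.resize(d['color'][max(0,v-h):v+h,max(0,u-h):u+h,::-1],(400,400),interpolation=cv2.INTER_CUBIC)
cv2.imwrite('pics/c7.png',np.hstack([f(w,u,v,120),f(t,a,b,40)]))
E
```

```text
13.7 [0.56255375 0.00496797 0.180087  ]
278 189
```

View pics/c7.png

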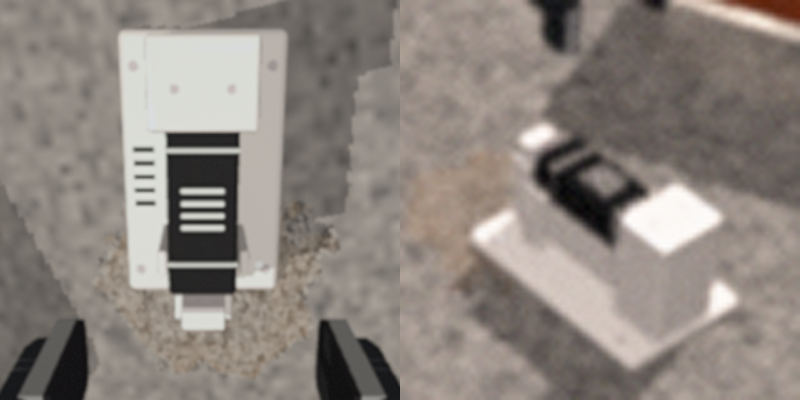

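The contact end is under the hood at left crop (203,130), and the toe end is flat against the catch at (203,290). The gripper is clear of everything.

```bash
python3 -c "
from workcell import arm
print(arm.hand_in())"
```

```text
the job is handed in; nothing more can be done
None
```

The pack is on charge in the cradle: contact end under the hood against the spring contact, toe under the catch, lying flat and held at the final look, and handed in at about 14 s with forces on the cradle around 12 N at most.

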